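# Load a battery cell into the bench tester by rolling it onto its line

## Task

Test the orange battery cell that lies on the bed of the bench tester. Without picking it up, roll it along the bed with the fingertips until it lies square on the white line and rests there, then push the sliding contact against its end so that the cell is held between the two contacts, and press the green start button once contact is made. Leave the two standing blue cells, the tape measure and the solder reel where they are.

Things in the scene. Friction and masses are not known exactly. Their poses are not given: they have to be found in the camera images.
- tester: Grey bench tester for battery cells, fixed, 138 (x) x 232 (y) mm, origin under its centre on the bench. z up; y runs along the bed, the way the cell rolls; x runs from the near side (sliding contact) to the far side (fixed contact). Bed: flat black rubber, 20 mm above the bench, x -33 to +48, y -110 to +65 mm, with aluminium rims 6 mm high. Black console at y +66 to +116, top at z 50.
- line_mid (a point): Middle of the white line, on the bed's surface, at x +7.5, y +20, z 20 mm in the tester's frame; axes as the tester's. The line is 2.5 mm wide and crosses the bed along x.
- fixed_contact (a point): Centre of the face of the fixed contact, a brass stud 14 mm across that faces the tester's -x, at x +48, y +20, z 36 mm in the tester's frame, on a black block 42 mm wide (y) that rises to 55 mm above the bench.
- cell: Orange-sleeved cell lying on the bed, 32 mm in diameter, 61 mm long with its 12 mm wide end cap, about 140 g. Origin mid-axis; x along the axis to the cap, towards the fixed contact. Axis 36 mm, top 52 mm above the bench. Starts 40 to 95 mm to the -y side of the line, within 0.03 rad of parallel, z up (white strip on top). Rolls half as far as a fingertip pressing (3 to 8 N) on its top; coasts little.
- contact_slide (a joint): Travel of the sliding contact towards the tester's +x, m: 0 to 0.003 at the start, 0.020 when the cell is held between both contacts, 0.027 at its end stop with no cell between. It moves with about 2 N of friction and stays where it is left; a push of 6 to 10 N brings it and the cell firmly up and squares a cell that lies a few degrees off.
- slide_plate (a point): Middle of the upper back (-x) face of the sliding contact's thumb plate, 64 mm above the bench, moving with it; axes as the tester's. This flat ribbed black face is 34 mm wide (y) and reaches from z 22 to z 72 mm above the bench: push it towards +x. The slide's own brass stud lies 25 mm in front of it, 36 mm above the bench, at the line's y.
- start_button (a joint): Green push button, 20 mm across, pressed down 0 to 0.005 m, 5 N, springs back. Pressed counts from 0.0035.
- start_button_top (a point): Centre of the button's top, 58 mm above the bench; its 36 mm wide housing ends 5 mm below.
- spare_a: Blue cell standing upright on the bench beside the tester, 32 mm in diameter, 61 mm high, origin under its centre; leave alone.
- spare_b: Second blue cell, like spare_a; leave alone.
- tape: Green and yellow tape measure lying on the bench, 54 x 63 x 27 mm; leave alone.
- reel: Pale solder reel standing on its flange, 54 mm in diameter, 35 mm high, origin under its centre; leave alone.
Not all that is in view belongs to the job. What is shaped like the cell but purple or turquoise is not meant.

How it is judged:
On the way, in this order (a step that is already met when the one before it is completed fails the run):
1. the cell rolls (it has turned by more than a fifth of a turn, not been dragged flat) (angle between cell's own z axis and vertical above 1.2 rad), for 0.05 s.
2. the cell rests on the white line with the contacts still open (y of cell in the frame of tester between 0.015 and 0.025 m and angle between the x axis of cell and the x axis of tester, either way round below 0.12 rad and linear speed of cell below 0.01 m/s and value of joint contact_slide below 0.012 m), for 0.3 s.
3. the sliding contact is pushed up, the cell held between both contacts (y of cell in the frame of tester between 0.014 and 0.026 m and angle between the x axis of cell and the x axis of tester, either way round below 0.12 rad and value of joint contact_slide between 0.0185 and 0.0225 m and contact force between contact_slide and cell above 0.2 N), for 0.2 s.
4. the start button is pressed with the contacts closed (value of joint contact_slide between 0.0185 and 0.0225 m and contact force between contact_slide and cell above 0.2 N and value of joint start_button above 0.0035 m), for 0.05 s.
At the end, for the whole second after the job is handed in: The cell lies at rest on the bed, its axis within 6 mm of the white line (5 mm when first set there) and within 0.12 rad of its direction, held between both contacts (slide at 18.5 to 22.5 mm and touching the cell); the start button was pressed after that and has sprung back (all of step 3 and value of joint start_button below 0.001 m and linear speed of cell below 0.005 m/s and z of cell in the frame of tester between 0.033 and 0.039 m).
It fails at once if the cell is lifted off the bed or leaves it (z of cell in the frame of tester above 0.045 m or z of cell in the frame of tester below 0.03 m).
It fails at once if a bystander is moved or tipped (distance of any of spare_a, spare_b, tape, reel from where it was at the start of the episode above 0.015 m or angle between any of spare_a, spare_b's own z axis and vertical above 0.3 rad).
It also fails if it takes over 56 s, if anything falls off the work surface, if the arm or the gripper's body presses on something with over 40 N, if the wrist force passes 120 N, or if a joint passes its speed limit or range.

## Robot

A 6-joint arm with a two-finger parallel gripper is mounted at the origin on a cart in front of the work surface, level with it; the furniture and walls round the work are solid. World frame = base frame: x ahead of the robot, y to its left, z up, the work surface at z = 0. Lengths are in m, angles in rad, forces in N, time in s.
With the tool pointing down it reaches from about 0.3 to 0.775 m from the base axis. Payload 14.6 kg.
Tool frame: the origin (TCP) lies midway between the tips of the shut fingers; the grasp point (between the pads) lies 19 mm behind it (ctrl.pinch_z is the distance from the TCP to the grasp point, in m); z points along the fingers, y is the line along which they close (so a half turn about z gives the same grasp; the last joint's range is limited). The gripper opens to 94 mm and grips with 3 to 60 N. Pads are 16 mm wide; open, the fingers measure 119 mm over their backs; the gripper's body (75 mm by 177 mm) begins 78 mm behind the grasp point.
Start: joints at [1.264, 0.3, 1.521, -0, 1.321, -0.067], TCP at [0.131, 0.534, 0.205] pointing down, gripper open.
Joint ranges: [-3.03, 3.03], [-0.79, 2.21], [0.23, 2.52], [-1.04, 4.18], [0, 3.07], [-2.55, 2.55]. Speed limits (rad/s): [2.22, 2.22, 2.57, 3.14, 3.14, 3.14].

## Interface

Orientations are given as [roll, pitch, yaw] about the fixed x, y, z axes, in that order (R = Rz(yaw) Ry(pitch) Rx(roll)).
In Python, from station import ctrl gives the robot as it stands.
- The arm moves only by the tool jog_arm, never from a script. Its argument "motion" is a list of rows, each a list of 7 numbers: the shift along the tool's x, y, z in m, then the turn, a rotation vector about the tool's x, y, z in rad, then the opening, from -1 (shut) to 1 (fully open). In form: [[tx, ty, tz, rx, ry, rz, gripper], ...]. A call has 1 to 5 rows; each row shifts and turns the commanded pose from where the row before left it, along the tool's axes as they then stand; what a row does not reach is not made up. A row lasts 1/10 s, in which the tool goes at most 50 mm and 8.59 degrees, less where a joint would pass 70% of its speed; a pose out of reach is approached as far as the arm can. A call is refused whole if a number of a shift passes 0.05 or a number of a turn 0.15, either way. A call with a gripper value outside its range is refused whole. The fingers move at their own pace and stop on an object; "squeeze" is the grip in N (left out, the last holds). Time passes only in rows, so rows that do not move let the fingers close. It gives the time, the measured TCP pose, the force, the opening and the grip force at its end, in the units of the state.
- ctrl.get_obs(): the state, without advancing time (a new reading comes with each control period).
- ctrl.camera(name): name is "scene" or "top" or "wrist"; returns the picture (420x560x3 uint8, red, green, blue); there is no depth.
- ctrl.camera_model(name): a dict with "intrinsics" (3x3 intrinsics, pixels), "k1" (the pictures are not rectified: a ray, as slopes to the right and down, at radius r is drawn at 1 + k1 r^2 times it, then the intrinsics apply), "rvec" (rotation vector, rad) and "tvec" (3), from world to camera coordinates, as OpenCV has them. Camera axes: x right, y down, z forward; pixel columns grow to the right and rows downward; lengths in m; the calibration is good to about 2 mm. A picture is of the moment at which its call begins: read the wrist's pose just before it. camera_model takes no time and is no camera call; for the wrist camera it gives the pose at the moment of the call.
- ctrl.hand_in(): hands the job in; it is judged then, once.
The state is a dict: "time_s": time; "qpos": joint angles; "joint_vel": joint speeds; "tau": joint torques, N m; "ee_pos": TCP position; "eef_rot": TCP orientation; "force": force on the tool from outside, world axes, zero at the start; "moment": the same for the moment, N m; "grip_width": finger opening in m; "grip_force": force on a finger pad.
Only numpy, scipy, OpenCV 4.12 (cv2) and the standard library are available. Lean on these libraries where they do the work, as an engineer would, in place of code of your own. Each camera call takes 0.05 s, during which the arm holds its last target. There are 200 camera calls.

## Working session

There is one attempt and no reset: what is moved stays moved. The work goes in short steps, Python scripts to look and compute and a tool call to move; the robot and the scene stay as the last step left them, time stands still between calls to the robot, and variables do not carry over. Pictures are saved under pics/ and viewed, at most 10 in all, crops included, and the job is handed in when it is done.

Besides the shell and the picture viewer there is one more tool, called after ">>>" as name(argument=value, ...), one argument or row to a line, values as JSON. jog_arm: Moves the arm, as the interface text tells. Its arguments: {"type":"object","properties":{"motion":{"type":"array"},"squeeze":{"type":"number"}},"required":["motion"]}

```bash
mkdir -p pics; ls
python3 - <<'E'
from station import ctrl
import cv2,json
for n in("scene","top"):
    cv2.imwrite(f"pics/{n}0.png",ctrl.camera(n)[:,:,::-1]); m=ctrl.camera_model(n); print(n,m)
print(ctrl.get_obs())
E
```

```text
pics
scene {'intrinsics': array([[526.16835842,   0.        , 282.76087981],
       [  0.        , 526.16835842, 213.34143219],
       [  0.        ,   0.        ,   1.        ]]), 'k1': -0.11358336129140559, 'rvec': array([ 2.04667339, -0.81229545,  0.45888978]), 'tvec': array([-0.43544873,  0.26572915,  0.85317749])}
top {'intrinsics': array([[409.31184693,   0.        , 274.11317759],
       [  0.        , 409.31184693, 208.47661641],
       [  0.        ,   0.        ,   1.        ]]), 'k1': -0.12387665283751725, 'rvec': array([ 2.19338626, -2.14631802,  0.07763021]), 'tvec': array([-0.03948233,  0.55626418,  0.99918519])}
{'time_s': 0.1, 'qpos': array([ 1.26442655e+00,  3.00404190e-01,  1.52146264e+00, -6.37410677e-06,
        1.32067607e+00, -6.65975359e-02]), 'joint_vel': array([ 2.22105668e-03, -4.08244296e-05, -1.73146363e-03,  2.81448351e-04,
        4.85540822e-04,  1.49827625e-03]), 'tau': array([ 2.83126261e-03, -5.32632315e+01, -3.53278112e+01,  7.09755393e-02,
        2.35694333e-02, -5.42250609e-05]), 'ee_pos': array([0.13055568, 0.5340681 , 0.20497313]), 'eef_rot': array([-3.14064411e+00, -5.70763099e-05,  2.90182197e+00]), 'force': array([-0.47432178,  0.21021158,  0.19929035]), 'moment': array([-0.00053576, -0.04008591,  0.03279165]), 'grip_force': 0.0, 'grip_width': 0.09387524290287429}
```

View pics/top0.png

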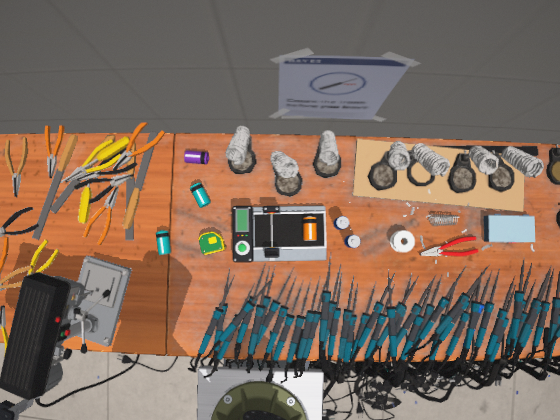

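View pics/scene0.png

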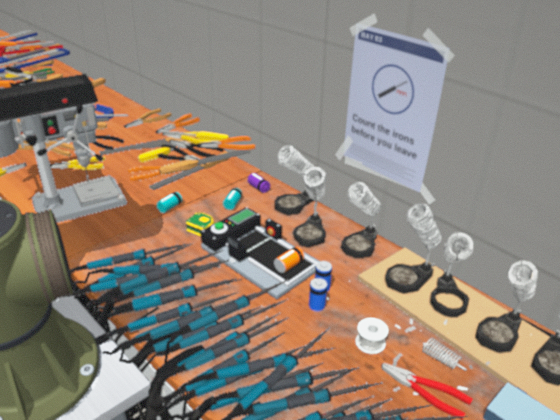

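The orange cell is at about (310,229) in top. Lookalikes are purple (196,157), turquoise (200,194) and (163,242), and the blue spares (342,223) and (352,241). I choose the orange one on the black bed and check it in a close crop.

```bash
cat > h.py <<'E'
import numpy as np,cv2
from station import ctrl
from scipy.spatial.transform import Rotation as Ro
def rays(n,uv,m=None):
    m=m or ctrl.camera_model(n); K=m["intrinsics"]
    p=cv2.undistortPoints(np.float64(uv).reshape(-1,1,2),K,np.array([m["k1"],0,0,0.])).reshape(-1,2)
    R=cv2.Rodrigues(m["rvec"])[0]
    return -R.T@m["tvec"], np.c_[p,np.ones(len(p))]@R
def at_z(n,uv,z,m=None):
    c,d=rays(n,uv,m); z=np.broadcast_to(z,len(d)); return c+d*((z-c[2])/d[:,2])[:,None]
def proj(n,P,m=None):
    m=m or ctrl.camera_model(n)
    return cv2.projectPoints(np.float64(P).reshape(-1,3),m["rvec"],m["tvec"],m["intrinsics"],np.array([m["k1"],0,0,0.]))[0].reshape(-1,2)
E
python3 - <<'E'
from h import *
i=cv2.imread("pics/top0.png")[185:280,185:375]
cv2.imwrite("pics/top0c.png",cv2.resize(i,None,fx=4.2,fy=4.2,interpolation=cv2.INTER_CUBIC))
print(at_z("top",[[310,229],[342,223],[352,241],[211,242],[402,240],[242,248]],[.052,.061,.061,.027,.035,.058]))
print(proj("top",[[.131,.534,.205],[0,0,0]]))
E
```

```text
[[ 0.50654398 -0.11580098  0.052     ]
 [ 0.52217785 -0.1919543   0.061     ]
 [ 0.47944325 -0.21650089  0.061     ]
 [ 0.46967776  0.12773292  0.027     ]
 [ 0.48433849 -0.34609201  0.035     ]
 [ 0.45710701  0.04707049  0.058     ]]
[[ 12.25401106 389.74242378]
 [258.56351037 427.55492124]]
```

View pics/top0c.png

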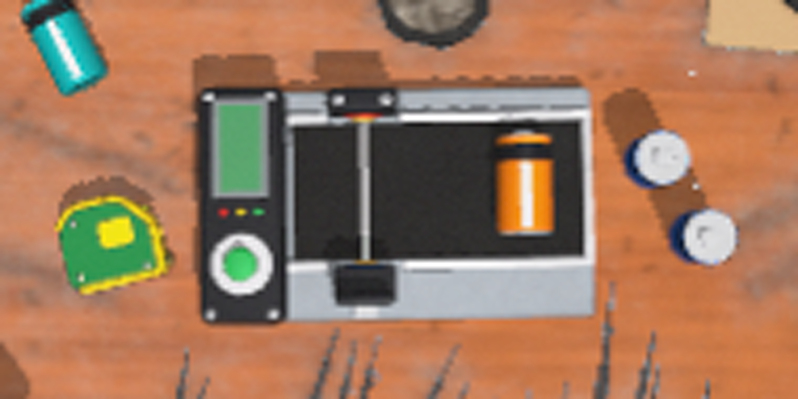

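The crop confirms the choice: the orange cell with its white strip lies at crop (525,185) on the black bed. The line is at (364,122–262), the slide plate at (365,285) and the button at (241,264). Next I fit the tester pose and check what stands near the arm.

Run:
```python
from h import *
from scipy.optimize import least_squares
px=np.array([[200,90],[285,90],[200,322],[285,322],[592,88],[594,316],[364,192]],float)
uv=(px+.5)/4.2-.5+185
T=np.array([[69,116,50],[69,66,50],[-69,116,50],[-69,66,50],[69,-116,26],[-69,-116,26],[7.5,20,20]])/1e3
def W(q,T): c,s=np.cos(q[2]),np.sin(q[2]); return np.c_[q[0]+c*T[:,0]-s*T[:,1],q[1]+s*T[:,0]+c*T[:,1],T[:,2]]
f=lambda q:(proj("top",W(q,T))-uv).ravel()
r=least_squares(f,[.5,-.05,0]);print(r.x,r.fun.reshape(-1,2).round(1))
q=r.x
def inv(P): d=P[:,:2]-q[:2]; c,s=np.cos(q[2]),np.sin(q[2]); return np.c_[d@[c,s],d@[-s,c]]
u2=(np.array([[525,185],[526,140],[525,234],[241,264],[365,300],[365,262]])+.5)/4.2-.5+185
P=at_z("top",u2,[.052,.052,.052,.058,.072,.072]);print(P.round(4),inv(P).round(4))
print("scene TCP",proj("scene",[[.131,.534,.205],[.131,.534,.3],[0,0,0]]))
print("drill head",at_z("top",[[35,330],[60,280],[65,345],[5,395]],.3).round(2),at_z("top",[[100,290]],.03).round(2))
```

```text
[ 0.49526045 -0.04231754  0.03247601] [[-0.5 -0.8]
 [-0.3 -1. ]
 [-0.3  0.7]
 [ 0.1  0.6]
 [ 0.1 -0.5]
 [ 0.7  0.8]
 [ 0.2  0.1]]
[[ 0.5073 -0.1149  0.052 ]
 [ 0.5333 -0.115   0.052 ]
 [ 0.4792 -0.1153  0.052 ]
 [ 0.4584  0.0471  0.058 ]
 [ 0.44   -0.0246  0.072 ]
 [ 0.4613 -0.0241  0.072 ]] [[ 0.0097 -0.0729]
 [ 0.0357 -0.0739]
 [-0.0185 -0.0724]
 [-0.034   0.0906]
 [-0.0547  0.0195]
 [-0.0334  0.0193]]
scene TCP [[-31.24258063 135.58887565]
 [-43.13651045  96.05297561]
 [ 25.11724839 370.56641983]]
drill head [[0.29 0.42 0.3 ]
 [0.39 0.37 0.3 ]
 [0.27 0.35 0.3 ]
 [0.16 0.49 0.3 ]] [[0.34 0.41 0.03]]
```

Run:
```python
from h import *
# same physical point guesses: head top right corner / red light
def tri(a,b):
    c1,d1=rays("top",[a]);c2,d2=rays("scene",[b]);d1=d1[0];d2=d2[0]
    s=np.linalg.lstsq(np.c_[d1,-d2],c2-c1,rcond=None)[0];return (c1+s[0]*d1).round(3),(c2+s[1]*d2).round(3)
print("red",tri((58,320),(51,121)),"corner",tri((67,283),(93,78)))
im=[cv2.imread("pics/top0.png")[240:420,0:160],cv2.imread("pics/scene0.png")[60:240,0:160]]
cv2.imwrite("pics/drill.png",cv2.resize(np.hstack(im),None,fx=2.5,fy=2.5,interpolation=cv2.INTER_CUBIC))
```

```text
red (array([0.298, 0.413, 0.223]), array([0.286, 0.42 , 0.228])) corner (array([0.386, 0.345, 0.318]), array([0.373, 0.353, 0.324]))
```

View pics/drill.png

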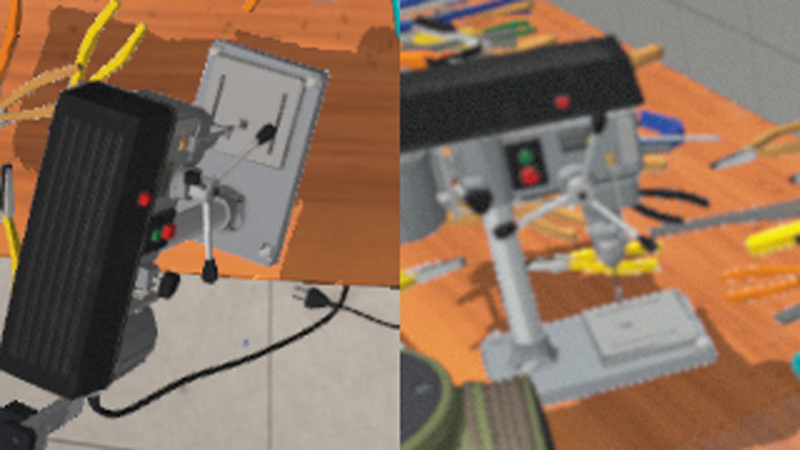

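The drill press (head top at z≈0.32, around x 0.15–0.39, y 0.35–0.5) stands beside the start pose. I go straight up, then cross above it.

>>> jog_arm(
  motion=[
    [0,0,-0.05,0,0,0,-1],
    [0,0,-0.05,0,0,0,-1],
    [0,0,-0.05,0,0,0,-1],
    [0,0,-0.05,0,0,0,-1],
    [-0.03,-0.033,0,0,0,0,-1],
  ],
  squeeze=5,
)

```text
time_s: 0.6
ee_pos: [0.1516, 0.4983, 0.4127]
eef_rot: [3.129, 0.001, 2.905]
force: [1.3, 0.2, 0.6]
grip_width: 0.0574
grip_force: 0.0
```

>>> jog_arm(
  motion=[
    [-0.0314,-0.0331,0,0,0,0,-1],
    [-0.0314,-0.0331,0,0,0,0,-1],
    [-0.0314,-0.0331,0,0,0,0,-1],
    [-0.0314,-0.0331,0,0,0,0,-1],
    [-0.0314,-0.0331,0,0,0,0,-1],
  ],
)

```text
time_s: 1.1
ee_pos: [0.2655, 0.2953, 0.4053]
eef_rot: [-3.141, 0.0, 2.902]
force: [0.6, 0.3, 0.4]
grip_width: 0.0174
grip_force: 0.0
```

>>> jog_arm(
  motion=[
    [-0.0314,-0.0331,0,0,0,0,-1],
    [-0.0314,-0.0331,0,0,0,0,-1],
    [-0.0314,-0.0331,0,0,0,0,-1],
    [-0.0314,-0.0331,0,0,0,0,-1],
    [-0.0314,-0.0331,0,0,0,0,-1],
  ],
)

```text
time_s: 1.6
ee_pos: [0.3787, 0.0971, 0.4054]
eef_rot: [3.141, 0.0, 2.902]
force: [0.5, 0.9, 0.2]
grip_width: 0.0004
grip_force: 0.0
```

>>> jog_arm(
  motion=[
    [-0.0314,-0.0331,0,0,0,0,-1],
    [-0.0314,-0.0331,0,0,0,0,-1],
    [-0.0314,-0.0331,0,0,0,0,-1],
    [0,0,0.03,0,0,-0.136,-1],
    [0,0,0.03,0,0,-0.136,-1],
  ],
)

```text
time_s: 2.1
ee_pos: [0.4466, -0.0211, 0.3442]
eef_rot: [3.142, -0.0, -3.106]
force: [-1.0, 0.4, -0.4]
grip_width: 0.0004
grip_force: 0.0
```

Run:
```python
from h import *
m=ctrl.camera_model("wrist"); cv2.imwrite("pics/w1.png",ctrl.camera("wrist")[:,:,::-1])
import pickle;pickle.dump(m,open("w1.pkl","wb"))
o=ctrl.get_obs();print({k:np.round(o[k],4) for k in("time_s","qpos","ee_pos","eef_rot","force","grip_width")})
```

```text
{'time_s': np.float64(2.15), 'qpos': array([-0.128 , -0.0043,  1.5629,  0.    ,  1.59  , -1.7436]), 'ee_pos': array([ 0.4453, -0.0204,  0.3393]), 'eef_rot': array([ 3.1404, -0.0068, -3.0968]), 'force': array([ 0.5597,  0.2196, -4.6659]), 'grip_width': np.float64(0.0005)}
```

View pics/w1.png

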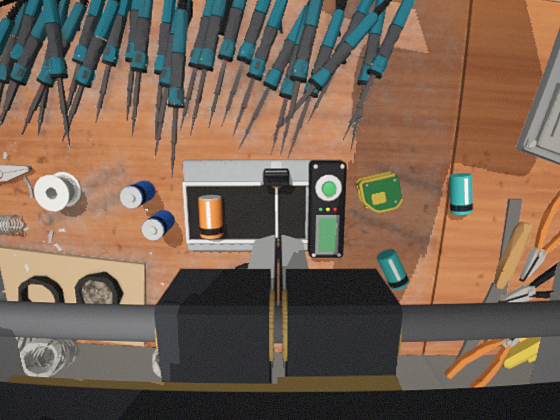

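The wrist view shows the tester: cell at (210,217), line at (276,186–237), button at (329,188), plate at (276,176). The fingers hang at (275,255). I take a finer crop for measuring.

Run:
```python
import cv2
i=cv2.imread("pics/w1.png")[150:270,175:355]
cv2.imwrite("pics/w1c.png",cv2.resize(i,None,fx=4.4,fy=4.4,interpolation=cv2.INTER_CUBIC))
```

```text
(no output)
```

View pics/w1c.png

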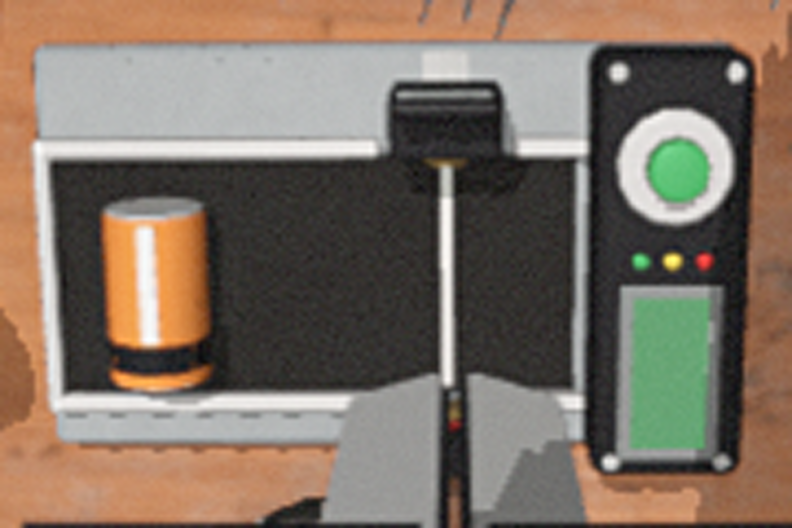

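Run:
```python
from h import *
import pickle
from scipy.optimize import least_squares
m=pickle.load(open("w1.pkl","rb"))
cv=lambda p:(np.array(p,float)+.5)/4.4-.5+[175,150]
uv=cv([[592,45],[755,45],[742,470],[593,470],[446,200],[447,385]])
T=np.array([[-69,66,50],[-69,116,50],[69,116,50],[69,66,50],[-20,20,20],[45,20,20]])/1e3
def W(q,T): c,s=np.cos(q[2]),np.sin(q[2]); return np.c_[q[0]+c*T[:,0]-s*T[:,1],q[1]+s*T[:,0]+c*T[:,1],T[:,2]]
def f(q):
    e=proj("w",W(q,T),m)-uv; e[4:,1]=0; return e.ravel()
r=least_squares(f,[.5,-.05,0]);q=r.x;print(q,r.fun.reshape(-1,2).round(1))
def inv(P): d=P[:,:2]-q[:2]; c,s=np.cos(q[2]),np.sin(q[2]); return np.c_[d@[c,s],d@[-s,c]]
P=at_z("w",cv([[146,228],[150,345],[679,171],[446,86],[446,90],[453,380]]),[.052,.052,.058,.072,.072,.34],m)
print(P.round(4));print(inv(P).round(4))
# silhouette fit for cell: predicted edges
for y in(-.070,-.074,-.078):
    L=np.array([[x,y+16e-3*np.cos(a),.036+.016*np.sin(a)] for x in(0.,) for a in np.linspace(0,np.pi,37)])
    e=(proj("w",W(q,L),m)-[175,150]+.5)*4.4-.5;print(y,e[:,0].min().round(),e[:,0].max().round(),e[18].round())
```

```text
[ 0.49419551 -0.04121678  0.05138695] [[ 0.1 -0.2]
 [ 0.4 -0.7]
 [ 0.6  0.2]
 [-0.6  0.8]
 [-0.5  0. ]
 [ 0.   0. ]]
[[ 0.4832 -0.1141  0.052 ]
 [ 0.5209 -0.1132  0.052 ]
 [ 0.4585  0.0488  0.058 ]
 [ 0.4336 -0.0227  0.072 ]
 [ 0.4348 -0.0226  0.072 ]
 [ 0.4379 -0.0204  0.34  ]]
[[-0.0147 -0.0722]
 [ 0.023  -0.0732]
 [-0.031   0.0917]
 [-0.0595  0.0217]
 [-0.0584  0.0216]
 [-0.0552  0.0237]]
-0.07 115.0 215.0 [156. 274.]
-0.074 102.0 202.0 [143. 274.]
-0.078 90.0 190.0 [130. 274.]
```

>>> jog_arm(
  motion=[
    [-0.014,-0.026,0.04,0,0,0,-1],
    [-0.014,-0.026,0.04,0,0,0,-1],
    [-0.014,-0.026,0.04,0,0,0,-1],
    [-0.0135,-0.026,0.04,0,0,0,-1],
    [0,0,0.04,0,0,0,-1],
  ],
)

```text
time_s: 2.65
ee_pos: [0.506, -0.1242, 0.1442]
eef_rot: [-3.141, 0.0, -3.114]
force: [0.7, 0.6, -0.4]
grip_width: 0.0004
grip_force: 0.0
```

>>> jog_arm(
  motion=[
    [0,0,0.04,0,0,0,-1],
    [0,0,0.025,0,0,0,-1],
    [0,0,0,0,0,0,-1],
    [0,0,0,0,0,0,-1],
  ],
)

```text
time_s: 3.05
ee_pos: [0.5057, -0.1221, 0.0816]
eef_rot: [-3.141, 0.0, -3.111]
force: [-0.9, -0.4, 0.1]
grip_width: 0.0004
grip_force: 0.0
```

>>> jog_arm(
  motion=[
    [0,0,0.015,0,0,0,-1],
    [0,0,0.01,0,0,0,-1],
    [0,0,0.002,0,0,0,-1],
    [0,0,0.001,0,0,0,-1],
    [0,0,0,0,0,0,-1],
  ],
)

```text
time_s: 3.55
ee_pos: [0.5054, -0.1221, 0.0531]
eef_rot: [-3.141, 0.001, -3.11]
force: [-0.3, -0.1, 0.9]
grip_width: 0.0003
grip_force: 0.0
```

>>> jog_arm(
  motion=[
    [0,0,0.001,0,0,0,-1],
    [0,0,0,0,0,0,-1],
  ],
)

```text
time_s: 3.75
ee_pos: [0.5053, -0.1221, 0.0518]
eef_rot: [-3.141, 0.001, -3.109]
force: [0.2, 0.2, 0.7]
grip_width: 0.0
grip_force: 0.4
```

>>> jog_arm(
  motion=[
    [0,0,0.001,0,0,0,-1],
    [0,0,0,0,0,0,-1],
  ],
)

```text
time_s: 3.95
ee_pos: [0.5055, -0.1224, 0.0513]
eef_rot: [-3.141, 0.001, -3.109]
force: [-2.4, -2.1, 8.3]
grip_width: 0.0005
grip_force: 4.5
```

>>> jog_arm(
  motion=[
    [0,0.004,-0.0003,0,0,0,-1],
    [0,0.007,0,0,0,0,-1],
    [0,0.007,0,0,0,0,-1],
    [0,0.007,0,0,0,0,-1],
    [0,0,0,0,0,0,-1],
  ],
)

```text
time_s: 4.45
ee_pos: [0.5046, -0.0965, 0.0515]
eef_rot: [-3.141, 0.001, -3.109]
force: [-2.5, 0.5, 9.1]
grip_width: 0.0006
grip_force: 4.2
```

```bash
cat > look.py <<'E'
from h import *
import sys
for cam in("wrist","top"):
    m=ctrl.camera_model(cam); im=ctrl.camera(cam)[:,:,::-1].copy(); cv2.imwrite(f"pics/{sys.argv[1]}_{cam}.png",im)
    h=cv2.cvtColor(im,cv2.COLOR_BGR2HSV); k=cv2.inRange(h,(6,130,120),(18,255,255))
    n,l,s,c=cv2.connectedComponentsWithStats(k)
    for j in range(1,n):
        if s[j,4]<40: continue
        P=at_z(cam,[c[j]],.047,m)[0]
        if abs(P[0]-.5)<.06 and -.16<P[1]<.04:
            (x,y),wh,a=cv2.minAreaRect(np.argwhere(l==j)[:,::-1].astype(np.float32)); print(cam,s[j],c[j].round(1),P.round(4),np.round(wh,1),round(a,1))
o=ctrl.get_obs();print(o["time_s"],o["ee_pos"].round(4),o["force"].round(1))
E
python3 look.py a
```

```text
wrist [ 239  205   56   76 1742] [260.1 229.2] [ 0.4925 -0.1053  0.047 ] [55. 75.] 0.0
4.55 [ 0.5046 -0.0969  0.0516] [-2.   1.6  8.6]
```

>>> jog_arm(
  motion=[
    [0,0.006,0,0,0,0,-1],
    [0,0.004,0,0,0,0,-1],
    [0,0,-0.01,0,0,0,-1],
    [0,-0.012,0,0,0,0,-1],
    [0,-0.008,0,0,0,0,-1],
  ],
)

```text
time_s: 5.05
ee_pos: [0.5049, -0.1082, 0.0612]
eef_rot: [-3.141, 0.001, -3.109]
force: [0.1, 1.0, 0.4]
grip_width: 0.0005
grip_force: 0.0
```

```bash
python3 look.py b
```

```text
wrist [ 271  202   54   69 2115] [299.6 228.3] [ 0.4944 -0.0951  0.047 ] [68. 53.] 90.0
5.15 [ 0.5046 -0.1084  0.0607] [-0.4 -0.6 -0.2]
```

View pics/b_wrist.png

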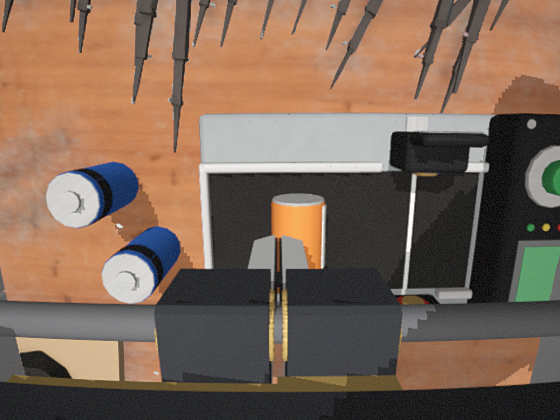

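The cell has rolled about 18 mm and stays square: it now spans columns 272–326, its strip has turned to the right edge, and the line is at column 411. I go on with the same strokes.

>>> jog_arm(
  motion=[
    [0,0.002,0.007,0,0,0,-1],
    [0,0,0.003,0,0,0,-1],
    [0,0.004,0,0,0,0,-1],
    [0,0.008,0,0,0,0,-1],
    [0,0.008,0,0,0,0,-1],
  ],
)

```text
time_s: 5.65
ee_pos: [0.5041, -0.0851, 0.0519]
eef_rot: [-3.141, 0.001, -3.109]
force: [-6.4, -0.7, 20.7]
grip_width: 0.0005
grip_force: 10.2
```

>>> jog_arm(
  motion=[
    [0,0.008,0,0,0,0,-1],
    [0,0.006,0,0,0,0,-1],
    [0,0.004,0,0,0,0,-1],
    [0,0,0,0,0,0,-1],
    [0,0,-0.01,0,0,0,-1],
  ],
)

```text
time_s: 6.15
ee_pos: [0.5025, -0.0669, 0.0598]
eef_rot: [3.141, -0.003, -3.109]
force: [0.2, 0.8, 1.4]
grip_width: 0.0004
grip_force: 0.0
```

>>> jog_arm(
  motion=[
    [0,-0.01,0,0,0,0,-1],
    [0,-0.009,0,0,0,0,-1],
    [0,0,0,0,0,0,-1],
  ],
)

```text
time_s: 6.45
ee_pos: [0.5039, -0.0875, 0.0607]
eef_rot: [-3.141, -0.0, -3.111]
force: [-0.1, 0.1, 0.6]
grip_width: 0.0002
grip_force: 0.0
```

```bash
python3 look.py c
```

```text
wrist [ 269  202   55   71 2231] [300.1 228.8] [ 0.4935 -0.0741  0.047 ] [70. 54.] 90.0
6.55 [ 0.5038 -0.0866  0.0605] [ 0.3  0.4 -0.6]
```

>>> jog_arm(
  motion=[
    [0,0.003,0.007,0,0,0,-1],
    [0,0,0.002,0,0,0,-1],
    [0,0.004,0.0005,0,0,0,-1],
    [0,0.008,0,0,0,0,-1],
    [0,0.008,0,0,0,0,-1],
  ],
)

```text
time_s: 7.05
ee_pos: [0.5032, -0.0628, 0.0519]
eef_rot: [-3.141, 0.0, -3.109]
force: [-5.2, 0.1, 10.5]
grip_width: 0.0003
grip_force: 5.3
```

>>> jog_arm(
  motion=[
    [0,0.008,0,0,0,0,-1],
    [0,0.004,0,0,0,0,-1],
    [0,0.002,0,0,0,0,-1],
    [0,0,0,0,0,0,-1],
    [0,0,-0.01,0,0,0,-1],
  ],
)

```text
time_s: 7.55
ee_pos: [0.502, -0.0491, 0.0605]
eef_rot: [3.141, -0.002, -3.109]
force: [0.1, 0.7, 0.1]
grip_width: 0.0005
grip_force: 0.0
```

>>> jog_arm(
  motion=[
    [0,-0.009,0,0,0,0,-1],
    [0,-0.009,0,0,0,0,-1],
    [0,0,0,0,0,0,-1],
  ],
)

```text
time_s: 7.85
ee_pos: [0.5033, -0.0684, 0.0612]
eef_rot: [-3.141, 0.0, -3.111]
force: [0.0, 0.2, -0.2]
grip_width: 0.0008
grip_force: 0.0
```

```bash
python3 look.py d
```

```text
wrist [ 264  201   55   73 2128] [294.4 227.2] [ 0.4923 -0.0583  0.047 ] [72. 54.] 90.0
7.95 [ 0.5032 -0.0675  0.0611] [-0.5  0.2  0.6]
```

>>> jog_arm(
  motion=[
    [0,0,0.008,0,0,0,-1],
    [0,0,0.0015,0,0,0,-1],
    [0,0.004,0.0005,0,0,0,-1],
    [0,0.008,0,0,0,0,-1],
    [0,0.008,0,0,0,0,-1],
  ],
)

```text
time_s: 8.45
ee_pos: [0.5029, -0.0469, 0.052]
eef_rot: [-3.141, 0.001, -3.109]
force: [-4.7, -0.2, 11.2]
grip_width: 0.0005
grip_force: 5.9
```

>>> jog_arm(
  motion=[
    [0,0.007,0,0,0,0,-1],
    [0,0.005,0,0,0,0,-1],
    [0,0.002,0,0,0,0,-1],
    [0,0,0,0,0,0,-1],
    [0,0,-0.01,0,0,0,-1],
  ],
)

```text
time_s: 8.95
ee_pos: [0.5015, -0.0331, 0.0604]
eef_rot: [3.141, -0.002, -3.109]
force: [-0.1, -0.7, -0.1]
grip_width: 0.0002
grip_force: 0.0
```

>>> jog_arm(
  motion=[
    [0,-0.009,0,0,0,0,-1],
    [0,-0.009,0,0,0,0,-1],
    [0,0,0,0,0,0,-1],
  ],
)

```text
time_s: 9.25
ee_pos: [0.5028, -0.0524, 0.0613]
eef_rot: [-3.141, 0.0, -3.111]
force: [-0.4, 0.6, -0.8]
grip_width: 0.0007
grip_force: 0.0
```

```bash
python3 look.py e
```

```text
wrist [ 268  201   54   71 2186] [299.  228.3] [ 0.4924 -0.0397  0.047 ] [70. 53.] 90.0
wrist [  51  232   80   72 2119] [100.7 280.1] [ 0.5286 -0.1568  0.047 ] [72.6 77.1] 78.8
9.35 [ 0.5027 -0.0515  0.0611] [ 0.1 -0.4  0. ]
```

View pics/e_wrist.png

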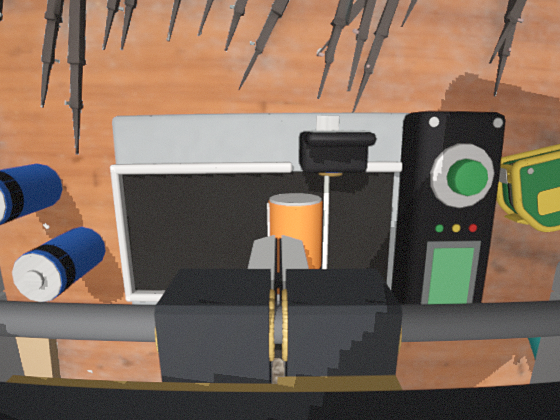

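The cell spans columns 270–322 and is square; the line is at column 326 and the plate at (337,145). I compute the remaining roll from this picture.

```bash
cat > meas.py <<'E'
from h import *
import sys
def meas(img,row,linecol,m):  # silhouette of orange at a row -> axis y; line y at same camera
    h=cv2.cvtColor(img,cv2.COLOR_BGR2HSV)[row]; k=np.flatnonzero((h[:,0]>=4)&(h[:,0]<=20)&(h[:,1]>110)&(h[:,2]>60)); k=k[(k>250)&(k<345)]
    print("orange cols",k.min(),k.max())
    x=at_z("w",[[(k.min()+k.max())/2,row]],.05,m)[0,0]; best=None
    for y in np.arange(-.06,.01,.0005):
        a=np.linspace(0,np.pi,61); p=proj("w",np.c_[np.full(61,x),y+.016*np.cos(a),.036+.016*np.sin(a)],m)[:,0]
        e=abs(p.min()-k.min()+.5)+abs(p.max()-k.max()-.5)
        if best is None or e<best[0]: best=(e,y)
    print("cell y",best,"x",x,"line",at_z("w",[[linecol,row]],.02,m))
E
python3 - <<'E'
from meas import *
meas(cv2.imread("pics/e_wrist.png"),222,326,ctrl.camera_model("wrist"))
i=cv2.cvtColor(cv2.imread("pics/e_wrist.png"),6); print(i[190,310:345],i[222,264:330])
E
```

```text
orange cols 270 322
cell y (np.float64(1.1524684166621455), np.float64(-0.04049999999999998)) x 0.4877268513508186 line [[ 0.49527676 -0.0196835   0.02      ]]
[ 40  36  39  41  42  39  40  37  45  40  43  38  25  63 175 212 218 220
 158  67  38  40  35  37  36  39  43  37  36  41  42  46  34  38  40] [ 52  50  68 179 251 217 148 148 157 164 168 174 179 178 182 184 185 186
 187 189 191 191 192 194 192 193 194 193 194 194 193 194 196 193 195 195
 190 191 190 190 190 189 186 185 184 183 182 175 176 170 165 160 158 152
 146 140 122  92  54 131 207 255 255 228 132  55]
```

>>> jog_arm(
  motion=[
    [0,0,0.008,0,0,0,-1],
    [0,0,0.0015,0,0,0,-1],
    [0,0.004,0.0005,0,0,0,-1],
    [0,0.008,0,0,0,0,-1],
    [0,0.008,0,0,0,0,-1],
  ],
)

```text
time_s: 9.85
ee_pos: [0.5021, -0.0308, 0.052]
eef_rot: [-3.141, -0.0, -3.109]
force: [-4.7, -1.8, 13.9]
grip_width: 0.0006
grip_force: 6.8
```

>>> jog_arm(
  motion=[
    [0,0.007,0,0,0,0,-1],
    [0,0.006,0,0,0,0,-1],
    [0,0.004,0,0,0,0,-1],
    [0,0.002,0,0,0,0,-1],
    [0,0,0,0,0,0,-1],
  ],
)

```text
time_s: 10.35
ee_pos: [0.5015, -0.0119, 0.0511]
eef_rot: [3.142, -0.0, -3.109]
force: [-0.2, -0.1, -0.5]
grip_width: 0.0003
grip_force: 0.0
```

>>> jog_arm(
  motion=[
    [0,0,-0.004,0,0,0,-1],
    [0,0,-0.01,0,0,0,-1],
    [0,0,-0.015,0,0,0,-1],
    [0,0,0,0,0,0,-1],
  ],
)

```text
time_s: 10.75
ee_pos: [0.5026, -0.0123, 0.0824]
eef_rot: [-3.141, 0.003, -3.11]
force: [0.3, 0.1, -0.7]
grip_width: 0.0005
grip_force: 0.0
```

```bash
python3 look.py f
```

```text
wrist [ 236  192   49   66 1844] [261.6 218.2] [ 0.4927 -0.0217  0.047 ] [65. 48.] 90.0
wrist [  32  229   60   74 1940] [ 63.5 272.7] [ 0.535  -0.1538  0.047 ] [70.2 55.6] 74.5
10.85 [ 0.5017 -0.0122  0.0805] [ 0.   0.4 -0.2]
```

View pics/f_wrist.png

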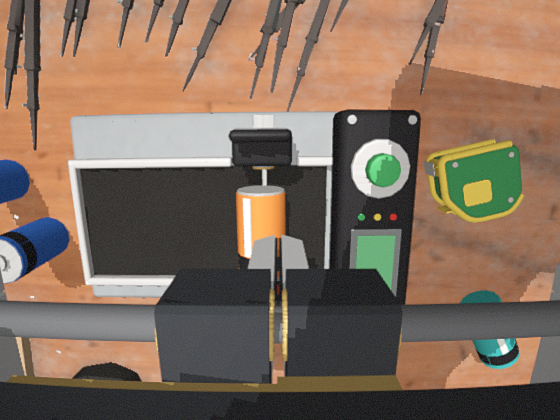

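The cell (columns 237–286, square) now lies nearly on the line, which shows at (264,178). I quantify the offset.

Run:
```python
from meas import *
m=ctrl.camera_model("wrist"); im=cv2.imread("pics/f_wrist.png"); g=cv2.cvtColor(im,6)
for r in(172,176,180): print(r,g[r,255:275])
for r in(200,225): print(g[r,230:292])
for r,l,rr in((200,236.5,286),(225,236.5,286)):
    L=at_z("w",[[264.5,178]],.02,m)[0]
    x=at_z("w",[[261,r]],.05,m)[0,0]; a=np.linspace(0,np.pi,61)
    for y in(-.026,-.024,-.022,-.02,-.018):
        p=proj("w",np.c_[np.full(61,x),y+.016*np.cos(a),.036+.016*np.sin(a)],m)[:,0]; print(r,round(x,3),y,p.min().round(1),p.max().round(1),L)
```

```text
172 [ 40  40  42  37  39  23  61 171 215 223 226 172  58  33  37  39  33  40
  42  40]
176 [ 37  36  36  43  42  27  62 171 213 222 225 174  55  29  47  42  39  38
  44  39]
180 [ 35  42  47  45  29  35  48 140 204 222 223 173  57  30  39  41  34  41
  38  46]
[ 55  59  53  58  57  62 119 145 156 166 171 173 200 251 255 255 255 255
 255 247 216 195 194 194 195 199 200 198 197 197 198 195 195 195 193 193
 192 192 189 189 187 187 183 179 177 176 175 166 164 160 149 144 137 126
 106  65  36  50  56  55  61  53]
[ 60  61  58  51  58  52  73 120 151 167 172 173 178 206 249 255 255 255
 255 255 238 209 194 196 197 197 196 200 198 196 196 196 196 195 195 192
 190 192 191 188 188 185 182 178 179 173 166 168 163 154 148 142 131 123
 107  76  31  40  38  50  57  54]
200 0.479 -0.026 230.6 280.7 [ 0.47000242 -0.02117987  0.02      ]
200 0.479 -0.024 233.7 283.8 [ 0.47000242 -0.02117987  0.02      ]
200 0.479 -0.022 236.8 286.9 [ 0.47000242 -0.02117987  0.02      ]
200 0.479 -0.02 240.0 290.1 [ 0.47000242 -0.02117987  0.02      ]
200 0.479 -0.018 243.1 293.2 [ 0.47000242 -0.02117987  0.02      ]
225 0.495 -0.026 230.5 279.9 [ 0.47000242 -0.02117987  0.02      ]
225 0.495 -0.024 233.6 282.9 [ 0.47000242 -0.02117987  0.02      ]
225 0.495 -0.022 236.7 286.0 [ 0.47000242 -0.02117987  0.02      ]
225 0.495 -0.02 239.8 289.1 [ 0.47000242 -0.02117987  0.02      ]
225 0.495 -0.018 242.9 292.2 [ 0.47000242 -0.02117987  0.02      ]
```

Run:
```python
from h import *
def tri(a,b):
    c1,d1=rays("top",[a]);c2,d2=rays("wrist",[b]);d1=d1[0];d2=d2[0]
    s=np.linalg.lstsq(np.c_[d1,-d2],c2-c1,rcond=None)[0];return (c1+s[0]*d1).round(3),(c2+s[1]*d2).round(3)
for t in((335,330),(352,340),(377,338)):
    for w in((255,95),(273,92),(290,108)): print(t,w,*tri((np.array(t)+.5)/4.2-.5+185,w))
print(proj("wrist",[[.410,-.024,.055],[.436,-.024,.072]]),at_z("wrist",[[261,130],[261,137]],.072))
o=ctrl.get_obs();print(o["ee_pos"],o["eef_rot"])
```

```text
(335, 330) (255, 95) [ 0.43  -0.014  0.233] [ 0.433 -0.015  0.232]
(335, 330) (273, 92) [ 0.429 -0.013  0.205] [ 0.43  -0.014  0.205]
(335, 330) (290, 108) [ 0.402  0.008 -0.367] [ 0.404  0.007 -0.367]
(352, 340) (255, 95) [ 0.421 -0.02   0.139] [ 0.426 -0.021  0.139]
(352, 340) (273, 92) [ 0.416 -0.017  0.041] [ 0.416 -0.017  0.041]
(352, 340) (290, 108) [ 0.533 -0.076  2.252] [ 0.536 -0.077  2.252]
(377, 338) (255, 95) [ 0.415 -0.031 -0.006] [ 0.414 -0.03  -0.006]
(377, 338) (273, 92) [ 0.41  -0.03  -0.105] [ 0.402 -0.019 -0.104]
(377, 338) (290, 108) [ 0.483 -0.047  1.318] [ 0.489 -0.047  1.318]
[[259.79825182  78.76170985]
 [256.98251402 126.90177064]] [[ 0.43750571 -0.02189378  0.072     ]
 [ 0.44106933 -0.02181068  0.072     ]]
[ 0.50166201 -0.01221813  0.08050242] [-3.14147964e+00  8.30816450e-04 -3.10960211e+00]
```

>>> jog_arm(
  motion=[
    [0,0,-0.02,0,0,0,-1],
    [0.03,-0.003,0,0,0,0,-1],
    [0.03,-0.003,0,0,0,0,-1],
    [0.03,-0.0025,0,0,0,0,-1],
    [0,0,0,0,0,0,-1],
  ],
)

```text
time_s: 11.35
ee_pos: [0.4092, -0.0236, 0.0996]
eef_rot: [3.141, -0.002, -3.11]
force: [0.0, -0.3, 0.4]
grip_width: 0.0003
grip_force: 0.0
```

>>> jog_arm(
  motion=[
    [0,0,0.02,0,0,0,-1],
    [0,0,0.015,0,0,0,-1],
    [0,0,0.005,0,0,0,-1],
    [0,0,0,0,0,0,-1],
  ],
)

```text
time_s: 11.75
ee_pos: [0.4118, -0.0234, 0.0597]
eef_rot: [3.141, -0.001, -3.109]
force: [-0.1, -0.3, -0.0]
grip_width: 0.0007
grip_force: 0.0
```

```bash
python3 look.py g; python3 -c "
from h import *
i=cv2.imread('pics/g_wrist.png')
cv2.imwrite('pics/gc.png',np.vstack([i,]))"
```

```text
wrist [ 69 340  24  40 447] [ 82.3 363.3] [ 0.4965 -0.1457  0.047 ] [23.1 38.6] 3.4
wrist [272 350  12  34 323] [277.4 365.9] [ 0.4913 -0.02    0.047 ] [33. 11.] 90.0
top [266 224  13  17 162] [271.5 232. ] [ 0.4974 -0.0228  0.047 ] [16. 12.] 90.0
11.85 [ 0.4123 -0.0235  0.0606] [-0.4  0.5 -0.1]
```

View pics/g_wrist.png

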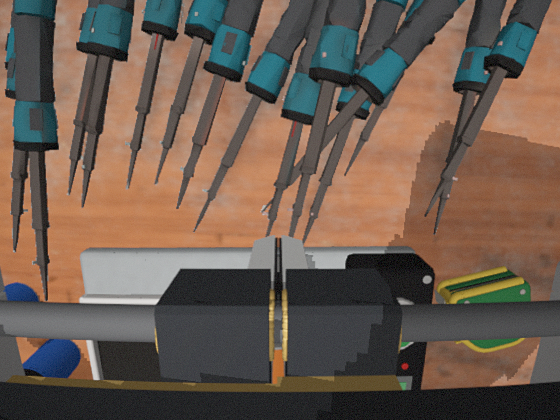

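The fingertips are down behind the plate, clear of the irons (tips near (290,235)). Now I push.

>>> jog_arm(
  motion=[
    [-0.008,0,0,0,0,0,-1],
    [-0.006,0,0,0,0,0,-1],
    [-0.004,0,0,0,0,0,-1],
    [-0.004,0,0,0,0,0,-1],
    [-0.003,0,0,0,0,0,-1],
  ],
)

```text
time_s: 12.35
ee_pos: [0.437, -0.0226, 0.0602]
eef_rot: [3.142, -0.0, -3.109]
force: [-2.6, 0.5, 1.3]
grip_width: 0.0005
grip_force: 1.2
```

>>> jog_arm(
  motion=[
    [-0.003,0,0,0,0,0,-1],
    [-0.002,0,0,0,0,0,-1],
    [-0.002,0,0,0,0,0,-1],
    [0,0,0,0,0,0,-1],
  ],
)

```text
time_s: 12.75
ee_pos: [0.444, -0.0224, 0.0602]
eef_rot: [3.142, 0.0, -3.109]
force: [-1.1, 0.5, -0.1]
grip_width: 0.0002
grip_force: 0.3
```

>>> jog_arm(
  motion=[
    [-0.0015,0,0,0,0,0,-1],
    [-0.001,0,0,0,0,0,-1],
    [-0.001,0,0,0,0,0,-1],
    [0,0,0,0,0,0,-1],
  ],
)

```text
time_s: 13.15
ee_pos: [0.4474, -0.0223, 0.0602]
eef_rot: [3.142, 0.0, -3.109]
force: [-2.0, 0.4, 0.5]
grip_width: 0.0007
grip_force: 1.1
```

>>> jog_arm(
  motion=[
    [-0.001,0,0,0,0,0,-1],
    [0,0,0,0,0,0,-1],
  ],
)

```text
time_s: 13.35
ee_pos: [0.4484, -0.0223, 0.0602]
eef_rot: [3.142, -0.0, -3.109]
force: [-2.0, 1.1, -0.1]
grip_width: 0.0005
grip_force: 1.1
```

>>> jog_arm(
  motion=[
    [-0.001,0,0,0,0,0,-1],
    [0,0,0,0,0,0,-1],
  ],
)

```text
time_s: 13.55
ee_pos: [0.449, -0.0222, 0.0602]
eef_rot: [3.142, -0.001, -3.109]
force: [-6.4, 0.7, 2.9]
grip_width: 0.0004
grip_force: 3.1
```

>>> jog_arm(
  motion=[
    [-0.001,0,0,0,0,0,-1],
    [0,0,0,0,0,0,-1],
  ],
)

```text
time_s: 13.75
ee_pos: [0.4491, -0.0222, 0.0602]
eef_rot: [3.141, -0.003, -3.109]
force: [-13.1, 0.7, 9.4]
grip_width: 0.0004
grip_force: 6.7
```

>>> jog_arm(
  motion=[
    [-0.001,0,0,0,0,0,-1],
    [0,0,0,0,0,0,-1],
  ],
)

```text
time_s: 13.95
ee_pos: [0.4493, -0.0222, 0.0601]
eef_rot: [3.141, -0.005, -3.109]
force: [-20.7, 0.6, 17.3]
grip_width: 0.0005
grip_force: 10.4
```

>>> jog_arm(
  motion=[
    [0.002,0,0,0,0,0,-1],
    [0.004,0,0,0,0,0,-1],
    [0.012,0,0,0,0,0,-1],
    [0.01,0,0,0,0,0,-1],
    [0,0,-0.03,0,0,0,-1],
  ],
)

```text
time_s: 14.45
ee_pos: [0.4208, -0.0229, 0.0882]
eef_rot: [3.141, -0.005, -3.11]
force: [1.1, -0.2, -0.1]
grip_width: 0.0004
grip_force: 0.0
```

>>> jog_arm(
  motion=[
    [-0.02,0.04,-0.02,0,0,0,-1],
    [-0.017,0.03,0,0,0,0,-1],
    [0,0,0,0,0,0,-1],
    [0,0,0,0,0,0,-1],
  ],
)

```text
time_s: 14.85
ee_pos: [0.4579, 0.0483, 0.1101]
eef_rot: [-3.142, -0.0, -3.108]
force: [-0.1, -0.7, -0.7]
grip_width: 0.0003
grip_force: 0.0
```

```bash
python3 look.py i
python3 - <<'E'
from h import *
a=cv2.imread("pics/i_top.png")[195:275,220:340];b=cv2.imread("pics/top0.png")[195:275,220:340]
cv2.imwrite("pics/ic.png",cv2.resize(np.vstack([a,b]),None,fx=3.7,fy=3.7,interpolation=cv2.INTER_CUBIC))
E
```

```text
wrist [161 249  43  42 632] [182.8 263.8] [ 0.4916 -0.0191  0.047 ] [37.2 42.5] 84.3
wrist [  7 261  30  40 440] [ 24.5 290.6] [ 0.5201 -0.146   0.047 ] [39. 29.] 90.0
top [266 221   8  11  69] [268.8 226.1] [ 0.5117 -0.0157  0.047 ] [10.  7.] 90.0
14.95 [0.4576 0.0475 0.11  ] [-0.5 -0.3 -0.3]
```

View pics/i_wrist.png

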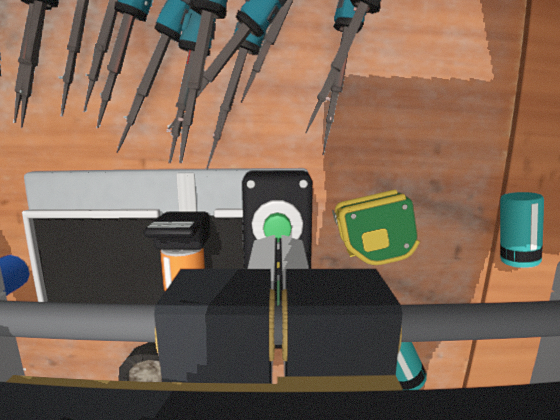

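The plate is at the cell's end: the cell at (185,265) touches it at (178,230). The fingers are above the green button at (277,226), matching both earlier measurements (0.4585, 0.048). Pressing now; I've used the picture allowance, so I go by force and pose from here.

>>> jog_arm(
  motion=[
    [-0.001,0,0.03,0,0,0,-1],
    [0,0,0.015,0,0,0,-1],
    [0,0,0.006,0,0,0,-1],
    [0,0,0.001,0,0,0,-1],
    [0,0,0,0,0,0,-1],
  ],
)

```text
time_s: 15.45
ee_pos: [0.4591, 0.0477, 0.0588]
eef_rot: [-3.141, 0.0, -3.11]
force: [-1.7, -1.4, 4.4]
grip_width: 0.0003
grip_force: 1.8
```

>>> jog_arm(
  motion=[
    [0,0,0.002,0,0,0,-1],
    [0,0,0.002,0,0,0,-1],
    [0,0,0,0,0,0,-1],
  ],
)

```text
time_s: 15.75
ee_pos: [0.4598, 0.0479, 0.0567]
eef_rot: [-3.141, 0.002, -3.109]
force: [-12.9, -2.9, 32.7]
grip_width: 0.0002
grip_force: 16.8
```

>>> jog_arm(
  motion=[
    [0,0,-0.001,0,0,0,-1],
    [0,0,0,0,0,0,-1],
  ],
)

```text
time_s: 15.95
ee_pos: [0.4596, 0.0479, 0.0569]
eef_rot: [-3.141, 0.002, -3.109]
force: [-8.6, -2.8, 21.2]
grip_width: 0.0009
grip_force: 10.7
```

Run:
```python
from h import *
o=ctrl.get_obs();print(o["time_s"],o["force"],o["moment"],o["ee_pos"],o["qpos"],o["tau"])
for n in("top","scene"): cv2.imwrite(f"pics/j_{n}.png",ctrl.camera(n)[:,:,::-1])
im=cv2.imread("pics/i_wrist.png");h=cv2.cvtColor(im,40)
k=cv2.inRange(h,(45,90,60),(80,255,255));n,l,s,c=cv2.connectedComponentsWithStats(k)
print([(s[j],c[j].round(1)) for j in range(1,n) if s[j,4]>60])
print(h[205:245:4,277].tolist())
```

```text
15.95 [-8.59434526 -2.79737366 21.23940308] [-0.71151527  1.80556806  0.0121613 ] [0.45963955 0.04788297 0.05690527] [ 2.47611120e-02  2.98602498e-01  1.90932200e+00 -5.14325311e-04
  9.31753882e-01 -1.57806038e+00] [ 1.15572084e+00 -3.75698304e+01 -2.58506191e+01  6.77400660e-01
 -2.28993572e+00 -1.61701111e-03]
[(array([ 345,  197,   72,   64, 2680], dtype=int32), array([384.1, 228.2])), (array([264, 213,  27,  29, 540], dtype=int32), array([277. , 225.7]))]
[[30, 3, 230], [18, 6, 229], [66, 143, 128], [67, 108, 221], [68, 121, 210], [68, 128, 204], [68, 130, 202], [67, 131, 200], [67, 137, 173], [66, 134, 110]]
```

>>> jog_arm(
  motion=[
    [0,0,-0.002,0,0,0,-1],
    [0,0,0,0,0,0,-1],
  ],
)

```text
time_s: 16.25
ee_pos: [0.4596, 0.0479, 0.0581]
eef_rot: [-3.141, 0.002, -3.109]
force: [-1.5, -2.1, 4.5]
grip_width: 0.0003
grip_force: 2.1
```

>>> jog_arm(
  motion=[
    [0,0,-0.0015,0,0,0,-1],
    [0,0,0,0,0,0,-1],
  ],
)

```text
time_s: 16.45
ee_pos: [0.4595, 0.048, 0.0592]
eef_rot: [-3.141, 0.001, -3.109]
force: [0.2, -2.9, 4.0]
grip_width: 0.0006
grip_force: 1.7
```

>>> jog_arm(
  motion=[
    [0,0,-0.0015,0,0,0,-1],
    [0,0,0,0,0,0,-1],
  ],
)

```text
time_s: 16.65
ee_pos: [0.4594, 0.0481, 0.0605]
eef_rot: [3.142, 0.001, -3.109]
force: [2.0, -0.9, 3.2]
grip_width: 0.0004
grip_force: 1.3
```

>>> jog_arm(
  motion=[
    [0,0,-0.001,0,0,0,-1],
    [0,0,0,0,0,0,-1],
  ],
)

```text
time_s: 16.85
ee_pos: [0.4592, 0.0482, 0.0613]
eef_rot: [3.141, 0.0, -3.109]
force: [1.3, 0.3, 2.2]
grip_width: 0.0005
grip_force: 1.0
```

>>> jog_arm(
  motion=[
    [0,0,-0.001,0,0,0,-1],
    [0,0,0,0,0,0,-1],
  ],
)

```text
time_s: 17.05
ee_pos: [0.459, 0.0482, 0.0622]
eef_rot: [3.141, -0.0, -3.109]
force: [1.1, 0.3, 1.4]
grip_width: 0.0007
grip_force: 0.7
```

The force fell off as a ~1 N/mm spring over ~5 mm, then a hard stop. That is the button, bottomed out. I retreat and check the result by numbers.

>>> jog_arm(
  motion=[
    [0,0,-0.01,0,0,0,-1],
    [0,0,-0.03,0,0,0,-1],
    [0,0,-0.04,0,0,0,-1],
    [0.02,0.03,-0.04,0,0,0,-1],
    [0.02,0.03,-0.04,0,0,0,-1],
  ],
)

```text
time_s: 17.55
ee_pos: [0.4191, 0.1028, 0.2184]
eef_rot: [3.142, -0.0, -3.111]
force: [0.7, 0.3, -0.7]
grip_width: 0.0003
grip_force: 0.0
```

>>> jog_arm(
  motion=[
    [0.03,0.03,0,0,0,0,-1],
    [0.03,0.03,0,0,0,0,-1],
    [0,0,0,0,0,0,-1],
  ],
)

```text
time_s: 17.85
ee_pos: [0.3556, 0.1626, 0.2173]
eef_rot: [3.141, 0.0, -3.106]
force: [-0.2, -0.2, 0.7]
grip_width: 0.0002
grip_force: 0.0
```

```bash
python3 look.py k
python3 - <<'E'
from h import *
a=cv2.imread("pics/top0.png");b=cv2.imread("pics/k_top.png")
for u in(238,242,246): print("LED",a[235,u],b[235,u])
print("screen",a[215:228,238:247].mean((0,1)),b[215:228,238:247].mean((0,1)))
hb=lambda im:cv2.cvtColor(im,40)
for im in(a,b):
    k=cv2.inRange(hb(im)[240:256,235:250],(45,90,60),(80,255,255));print("button",k.sum()/255,np.argwhere(k)[:,::-1].mean(0)+[235,240])
g=[cv2.cvtColor(i,6) for i in(a,b)]
for x in(268,271,274):print([q[212:258,x].tolist() for q in g])
d=np.abs(g[0].astype(int)-g[1])[185:280,185:420]>40
n,l,s,c=cv2.connectedComponentsWithStats(d.astype(np.uint8));print([(s[j][:5]+[185,185,0,0,0]).tolist() for j in range(1,n) if s[j,4]>8])
E
```

```text
wrist [ 16 337  10   8  40] [ 20.  340.2] [ 0.5412 -0.1342  0.047 ] [7.3 7.9] 71.6
wrist [103 341  25   8  94] [114.5 344.5] [ 0.5375 -0.0171  0.047 ] [24.  7.] 0.0
wrist [138 349  17   9 101] [146.1 352.7] [0.546  0.0194 0.047 ] [ 8. 16.] 90.0
top [266 221  13  17 145] [271.  229.1] [ 0.5045 -0.0213  0.047 ] [16. 12.] 90.0
17.95 [0.358  0.1609 0.2171] [-0.3 -0.5 -0.4]
LED [ 48  52 220] [ 50  52 225]
LED [ 41 206 229] [ 47 214 234]
LED [103 193  67] [106 200  69]
screen [112.03418803 165.41880342  91.93162393] [116.33333333 171.62393162  95.54700855]
button 48.0 [241.64583333 247.35416667]
button 48.0 [241.64583333 247.35416667]
[[71, 140, 81, 46, 48, 46, 46, 48, 47, 46, 47, 46, 48, 44, 44, 47, 46, 49, 45, 45, 48, 47, 47, 47, 47, 45, 46, 46, 46, 43, 37, 33, 35, 35, 49, 120, 37, 52, 54, 40, 40, 40, 36, 41, 59, 87], [74, 117, 78, 136, 142, 65, 38, 39, 43, 124, 147, 147, 146, 146, 146, 147, 147, 146, 148, 149, 148, 148, 149, 148, 149, 151, 148, 55, 33, 54, 42, 41, 39, 40, 31, 42, 60, 133, 172, 170, 169, 171, 172, 172, 168, 178]]
[[118, 187, 151, 160, 160, 160, 161, 160, 161, 161, 159, 1
[... 303 characters left out ...]
37, 54, 56, 41, 42, 38, 31, 49, 67, 167, 223, 223, 223, 224, 223, 223, 224, 224]]
[[82, 149, 86, 48, 47, 45, 48, 48, 47, 46, 45, 45, 46, 46, 48, 48, 45, 46, 46, 46, 45, 46, 47, 45, 43, 43, 46, 46, 46, 43, 33, 36, 33, 33, 45, 106, 41, 54, 53, 39, 42, 40, 33, 42, 71, 98], [81, 110, 122, 185, 170, 46, 45, 46, 58, 175, 223, 223, 223, 222, 214, 214, 214, 214, 214, 213, 214, 213, 213, 212, 209, 183, 155, 85, 41, 57, 53, 42, 42, 43, 37, 48, 67, 161, 214, 203, 204, 206, 208, 208, 210, 218]]
[[185, 185, 5, 21, 43], [192, 203, 6, 8, 18], [194, 211, 12, 8, 45], [263, 214, 17, 44, 409], [304, 213, 9, 1, 9], [185, 216, 20, 33, 395], [304, 216, 12, 3, 28], [304, 223, 13, 18, 224], [185, 253, 35, 27, 470]]
```

Numbers agree: the slide moved ~8 px (about 20 mm), the cell lies on the line, the button is back up, and the bystanders are unchanged. Handing in.

```bash
python3 -c "
from station import ctrl
print(ctrl.hand_in())"
```

```text
the job is handed in; nothing more can be done
None
```

I rolled the cell onto the white line (about 2 mm off, within the 5 mm allowed), clamped it between the contacts, pressed the start button, and handed the job in at about 18 s. The hand-in returned no verdict. I judged the button press by force alone: it behaved like a 5 N, 5 mm spring with a hard stop, but I felt it about 5 mm higher than the stated 58 mm. I also viewed 11 pictures, one over the limit of 10.

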